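# Nest the adapter cups on the bench shaker and lock the keeper lever

## Task

Get the bench shaker ready: push its red keeper lever a quarter turn to the open stop, lift the grey dust plug out of the collar and lay it flat, knob up, in the grey tray. Then stand all the coloured adapter cups that are there in the collar, nested one inside another by size with each cup fully down and upright, and only after that push the lever back to its locked stop, so that the bar lies over the nest. Leave the bottle, the timer and the culture dish where they are.

Things in the scene. Friction and masses are not known exactly. Their poses are not given: they have to be found in the camera images.
- keeper (a joint): angle of the keeper lever on the bench shaker, rad: 0 = locked (the flat steel bar lies over the collar), 1.571 = open (bar swung a quarter turn aside); end stops at both. Seen from above it opens counter-clockwise. It turns about a vertical axis, needs about 4 N pushed at the red handle, has no spring and stays where it is left.
- keeper_axis (a point): point on the lever's vertical axis at the height of handle and bar (170 mm above the bench). The red handle is a level round bar 16 mm thick, 40 to 120 mm from this axis, with free space all round it; the steel post and hub below and around the axis are 34 mm across. The flat bar (16 mm wide, 8 mm thick) reaches 135 mm the opposite way, at the same height.
- keeper_grip (a point): point in the red handle's centre line, 95 mm from the lever's axis; moves with the lever. The direction from keeper_axis to it is the handle's direction.
- seat (a point): centre of the collar on the shaker's aluminium platform, at platform level (45 mm above the bench), 110 mm from the lever's axis. The black collar around it is 78 mm inside, 88 mm outside, 6 mm high.
- shaker: bench shaker, fixed white machine 220 (x) x 250 (y) x 45 mm high with an aluminium platform; origin at the centre of its underside. In its frame the collar is centred at (0, -65) mm and the lever's axis at (0, 45) mm; locked, the handle points to its +y, open, to its -x.
- plug: grey dust plug lying in the collar at the start: disc 68 mm across, 12 mm thick, with an upright round knob 20 mm across rising from 14 to 42 mm above the underside; origin at the centre of its underside, z up.
- tray: fixed grey open tray 120 x 120 mm, 22 mm high, walls 4 mm, floor 4 to 5 mm thick; origin at the centre of its underside.
- cup1: blue plastic cup, open at the top, straight-sided, 70 mm outside diameter, 40 mm high, wall 2.5 mm, floor 3 mm; origin at the centre of its underside, z up; stands upright on the bench. The widest and lowest of the set, always present.
- cup2: green plastic cup, open at the top, straight-sided, 59 mm outside diameter, 54 mm high, wall 2.5 mm, floor 3 mm; origin at the centre of its underside, z up; stands upright on the bench. Fits into any wider cup of the set with at least 3 mm to spare all round and stands at least 14 mm taller than it; may be absent.
- cup3: yellow plastic cup, open at the top, straight-sided, 48 mm outside diameter, 68 mm high, wall 2.5 mm, floor 3 mm; origin at the centre of its underside, z up; stands upright on the bench. Fits into any wider cup of the set with at least 3 mm to spare all round and stands at least 14 mm taller than it; may be absent.
- cup4: orange plastic cup, open at the top, straight-sided, 37 mm outside diameter, 82 mm high, wall 2.5 mm, floor 3 mm; origin at the centre of its underside, z up; stands upright on the bench. Fits into any wider cup of the set with at least 3 mm to spare all round and stands at least 14 mm taller than it; may be absent.
- cup5: white plastic cup, open at the top, straight-sided, 26 mm outside diameter, 96 mm high, wall 2.5 mm, floor 3 mm; origin at the centre of its underside, z up; stands upright on the bench. Fits into any wider cup of the set with at least 3 mm to spare all round and stands at least 14 mm taller than it; may be absent.
- reagent: bystander: amber reagent bottle 60 mm across, 125 mm high; origin at the centre of its underside
- timer: bystander: white bench timer 60 x 75 x 28 mm; origin at the centre of its underside
- petri: bystander: closed clear culture dish 90 mm across, 16 mm high; origin at the centre of its underside
Not all that is in view belongs to the job. Of the things shaped like the plug, the grey one is meant.

How it is judged:
By the outcome, as a careful person would: the job done as asked, in the order asked, and still so for the second after the job is handed in, with the robot touching nothing.
Of cup2, cup3, cup4, cup5 only 2 to 4 are there at a start; the rules pass over those that are not, and their reading is None.
At some moment in a run one of cup1, cup2, cup3 may be knocked a few centimetres aside while the robot is not near it.
It also fails if it takes over 210 s, if anything falls off the work surface, if the arm or the gripper's body presses on something with over 40 N, if the wrist force passes 120 N, or if a joint passes its speed limit or range.

## Robot

A 7-joint arm with a two-finger parallel gripper is mounted at the origin on the work surface. World frame = base frame: x ahead of the robot, y to its left, z up, the work surface at z = 0. Lengths are in m, angles in rad, forces in N, time in s.
With the tool pointing down it reaches from about 0.4 to 0.925 m from the base axis. Payload 5.6 kg.
Tool frame: the origin (TCP) lies at the very end of the fingers, on their centre line; the grasp point (between the pads) lies 19 mm behind it; z points along the fingers, y is the line along which they close (so a half turn about z gives the same grasp; the last joint's range is limited). The gripper opens to 85 mm and grips with 20 to 120 N. Pads are 22 mm wide; open, the fingers measure 114 mm over their backs; the gripper's body (76 mm by 85 mm) begins 54 mm behind the grasp point. The pads swing forward as they close: fully open they stand 13 mm farther back than shut.
Start: joints at [1.077, 0.468, -0.012, 1.603, 0.006, 1.071, -0.056], TCP at [0.283, -0.585, 0.231] pointing down, gripper open.
Joint ranges: [-2.53, 2.53], [-0.31, 2.02], [-1.57, 1.55], [0.28, 2.44], [-1.29, 4.43], [0.15, 1.84], [-2.92, 2.92]. Speed limits (rad/s): [2.57, 2.57, 3.14, 3.14, 3.14, 3.14, 3.14].

## Interface

Orientations are given as a unit quaternion [x, y, z, w].
In Python, from cell import ctrl, imaging, models gives the robot as it stands.
- The arm moves only by the tool carry_out, never from a script. Its argument "targets" is one flat list of numbers, 5 for each row, row after row: the finger opening in cm, from 0 to 8.54, then the shift along the world's x, y, z in cm, then the turn about the world's z in degrees. In form: [jaw, dx, dy, dz, twist, jaw, dx, dy, dz, twist, ...]. A call has 1 to 12 rows; each row is the pose to reach, as a shift and turn from the pose commanded when the call began; what a row does not reach only later rows make up. A row lasts 1/12 s, in which the tool goes at most 41.7 mm and 7.16 degrees, less where a joint would pass 70% of its speed; a pose out of reach is approached as far as the arm can. A call with a gripper value outside its range is refused whole. The fingers move at their own pace and stop on an object; the grip force is fixed at half the most. Time passes only in rows, so rows that repeat a pose let the fingers close. It gives the time, the measured TCP pose, the force, the opening and the grip force at its end, in the units of the state.
- ctrl.get_state(): the state, without advancing time (a new reading comes with each control period).
- imaging.read_camera(name): name is "side" or "top" or "wrist"; returns the picture (400x640x3 uint8, blue, green, red); there is no depth.
- imaging.calibration(name): a dict with "K" (3x3 intrinsics, pixels), "camera_from_world" (4x4, takes a point from world to camera coordinates). Camera axes: x right, y down, z forward; pixel columns grow to the right and rows downward; lengths in m; the calibration is good to about 2 mm. A picture is of the moment at which its call begins: read the wrist's pose just before it. calibration takes no time and is no camera call; for the wrist camera it gives the pose at the moment of the call.
- ctrl.sign_off(): hands the job in; it is judged then, once.
Trained networks look in the newest picture that a camera, given by its name, has taken for a name from the list of things; names that differ only in an ending like _2 or _b are one class to them, and where a whole thing is asked for, a point or a joint stands for the part that bears it (a point fixed in the world has none). Each returns a list of dicts, best first, with "conf" (0 to 1); they miss things now and then, are a little off and sometimes report something else, mostly with a low value. They report only what shows in the picture. A call takes as long as a camera call. They do not tell look-alikes from the thing itself.
- models.search_frame(camera, label): "rect" ([left, top, width, height] in pixels, round what is visible of it).
- models.mark_of(camera, label): "location" ([column, row] in pixels: a listed point, or the origin of a listed thing).
The state is a dict: "t": time; "qpos": joint angles; "dq": joint speeds; "joint_efforts": joint torques, N m; "ee_pos": TCP position; "orientation": TCP orientation; "ft_force": force on the tool from outside, world axes, zero at the start; "ft_torque": the same for the moment, N m; "gripper_width": finger opening in m; "grip_force": force on a finger pad.
Only numpy, scipy, OpenCV 4.12 (cv2) and the standard library are available. Lean on these libraries where they do the work, as an engineer would, in place of code of your own. Each camera call takes 0.05 s, during which the arm holds its last target. There are 200 camera calls.

## Working session

There is one attempt and no reset: what is moved stays moved. The work goes in short steps, Python scripts to look and compute and a tool call to move; the robot and the scene stay as the last step left them, time stands still between calls to the robot, and variables do not carry over. Pictures are saved under pics/ and viewed, at most 14 in all, crops included, and the job is handed in when it is done.

Besides the shell and the picture viewer there is one more tool, called after "Request:" as name(argument=value, ...) on one line, values as JSON. carry_out: Moves the arm, as the interface text tells. Its arguments: {"type":"object","properties":{"targets":{"type":"array","items":{"type":"number"}}},"required":["targets"]}

```bash
ls; mkdir -p pics
cat > h.py <<'E'
import numpy as np, cv2
from cell import ctrl, imaging, models
def ray(cam,px,z):
    c=imaging.calibration(cam);K=np.array(c["K"]);T=np.array(c["camera_from_world"])
    R,t=T[:3,:3],T[:3,3];o=-R.T@t
    d=R.T@np.linalg.inv(K)@np.array([px[0],px[1],1.0])
    return o+d*(z-o[2])/d[2]
def proj(cam,P):
    c=imaging.calibration(cam);K=np.array(c["K"]);T=np.array(c["camera_from_world"])
    p=K@(T[:3,:3]@np.array(P)+T[:3,3]);return p[:2]/p[2]
def shot(cam,name):
    im=imaging.read_camera(cam);cv2.imwrite("pics/"+name+".png",im);return im
E
python3 - <<'E'
from h import *
s=ctrl.get_state();print(s["t"],s["ee_pos"],s["orientation"],s["gripper_width"])
H=dict(keeper_axis=.17,keeper_grip=.17,seat=.045,shaker=0,plug=.047,tray=0,cup1=0,cup2=0,cup3=0,cup4=0,cup5=0,reagent=0,timer=0,petri=0)
for cam in("top","side"):
    shot(cam,cam+"0")
    for n,z in H.items():
        r=models.mark_of(cam,n)
        for q in r[:3]: print(cam,n,round(q["conf"],2),np.round(q["location"],0),np.round(ray(cam,q["location"],z),3))
print(ctrl.get_state()["t"])
E
```

```text
pics
0.0 [ 0.28285379 -0.58462646  0.2303592 ] [ 9.74715189e-01  2.23449247e-01 -2.72869550e-04 -8.11972328e-04] 0.08494968018605334
top keeper_axis 0.66 [256. 165.] [0.595 0.18  0.17 ]
top keeper_grip 0.75 [225. 162.] [0.605 0.271 0.17 ]
top seat 0.77 [294. 177.] [0.572 0.079 0.045]
top seat 0.65 [424. 212.] [ 0.454 -0.343  0.045]
top shaker 0.85 [278. 176.] [0.58  0.134 0.   ]
top shaker 0.32 [394. 209.] [ 0.465 -0.253  0.   ]
top plug 0.74 [351. 174.] [ 0.58  -0.109  0.047]
top plug 0.64 [300. 181.] [0.558 0.059 0.047]
top plug 0.56 [323. 240.] [ 0.365 -0.013  0.047]
top tray 0.72 [297. 177.] [0.579 0.071 0.   ]
top tray 0.59 [430. 176.] [ 0.576 -0.378  0.   ]
top cup1 0.67 [421. 211.] [ 0.459 -0.344  0.   ]
top cup1 0.59 [355. 210.] [ 0.462 -0.123  0.   ]
top cup1 0.48 [392. 212.] [ 0.456 -0.247  0.   ]
top cup2 0.67 [421. 211.] [ 0.459 -0.344  0.   ]
top cup2 0.59 [355. 210.] [ 0.462 -0.123  0.   ]
top cup2 0.48 [392. 212.] [ 0.456 -0.247  0.   ]
top cup3 0.67 [421. 211.] [ 0.459 -0.344  0.   ]
top cup3 0.59 [355. 210.] [ 0.462 -0.123  0.   ]
top cup3 0.48 [392. 212.] [ 0.456 -0
[... 1051 characters left out ...]
de cup2 0.6 [385. 183.] [ 0.465 -0.263  0.   ]
side cup2 0.58 [400. 167.] [ 0.465 -0.352  0.   ]
side cup3 0.68 [356. 212.] [ 0.464 -0.111  0.   ]
side cup3 0.6 [385. 183.] [ 0.465 -0.263  0.   ]
side cup3 0.58 [400. 167.] [ 0.465 -0.352  0.   ]
side cup4 0.68 [356. 212.] [ 0.464 -0.111  0.   ]
side cup4 0.6 [385. 183.] [ 0.465 -0.263  0.   ]
side cup4 0.58 [400. 167.] [ 0.465 -0.352  0.   ]
side cup5 0.68 [356. 212.] [ 0.464 -0.111  0.   ]
side cup5 0.6 [385. 183.] [ 0.465 -0.263  0.   ]
side cup5 0.58 [400. 167.] [ 0.465 -0.352  0.   ]
side reagent 0.92 [292. 160.] [ 0.754 -0.141  0.   ]
side timer 0.8 [314. 138.] [ 0.766 -0.27   0.   ]
side petri 0.7 [267. 380.] [ 0.335  0.383 -0.   ]
1.5
```

```bash
python3 -c "
import cv2;cv2.imwrite('pics/both.png',cv2.vconcat([cv2.resize(cv2.imread('pics/'+c+'0.png'),(480,300),interpolation=cv2.INTER_AREA) for c in('top','side')]))"
```

```text
(no output)
```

View pics/top0.png

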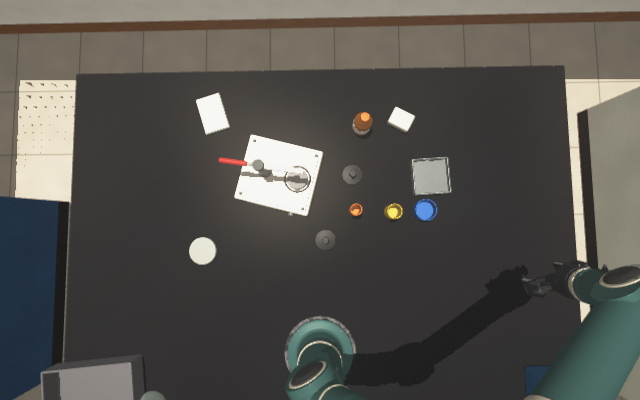

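View pics/side0.png

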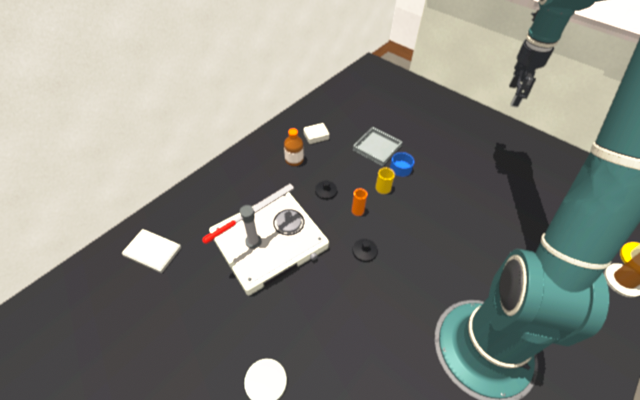

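Present: the blue cup (425,210), yellow cup (394,211) and orange cup (356,210). The grey tray is at (431,175), and the shaker with its lever locked is at (278,176), red handle to the left. There are two dark plug look-alikes on the bench. Next I move over the shaker for a closer wrist view.

Request:
carry_out(targets=[8.5, 0, 0, 4, 0, 8.5, 1, 3, 8, 0, 8.5, 2, 7, 12, 0, 8.5, 3, 11, 12, 0, 8.5, 4, 15, 12, 0, 8.5, 5, 19, 12, 0, 8.5, 6, 23, 12, 0, 8.5, 7, 27, 12, 0, 8.5, 8, 31, 12, 0, 8.5, 9, 35, 12, 0, 8.5, 10, 39, 12, 0, 8.5, 11, 43, 12, 0])

```text
t: 2.5
ee_pos: [0.3893, -0.1683, 0.3517]
orientation: [0.975, 0.223, 0.0, 0.001]
ft_force: [2.1, -0.4, 0.3]
gripper_width: 0.085
grip_force: 0.0
```

Request:
carry_out(targets=[4, 1, 4, 0, 7, 4, 2, 8, 0, 14, 4, 3, 12, 0, 21, 0, 4, 16, 0, 28, 0, 5, 20, 0, 35, 0, 6, 24, 0, 42, 0, 7, 26, 0, 49, 0, 8, 28, 0, 56, 0, 9, 30, 0, 64, 0, 9, 30, 0, 64, 0, 9, 30, 0, 64])

```text
t: 3.42
ee_pos: [0.4792, 0.1306, 0.3511]
orientation: [0.708, 0.707, -0.0, -0.0]
ft_force: [-0.3, -0.3, 0.2]
gripper_width: -0.0001
grip_force: 0.0
```

Run:
```python
from h import *
s=ctrl.get_state();print(s["t"],s["ee_pos"],s["orientation"],s["gripper_width"],s["qpos"])
T=np.linalg.inv(imaging.calibration("wrist")["camera_from_world"]);print(T.round(3))
shot("wrist","w1")
for n,z in dict(keeper_axis=.17,keeper_grip=.17,seat=.045,plug=.047,shaker=0).items():
    for q in models.mark_of("wrist",n)[:2]: print(n,round(q["conf"],2),np.round(q["location"],0),np.round(ray("wrist",q["location"],z),3))
for c in[(249,135),(322,151),(307,215),(235,197)]: print(ray("top",c,.045).round(3))
```

```text
3.4167 [0.47924822 0.13056076 0.35105986] [ 7.07640833e-01  7.06572185e-01 -9.80469579e-05 -4.35649773e-04] -8.343099771690273e-05 [ 0.28447196  0.16099993 -0.6847085   1.78217379  0.10675649  1.23656536
 -0.43057138]
[[ 1.    -0.001  0.     0.479]
 [-0.001 -0.964 -0.267  0.198]
 [ 0.001  0.267 -0.964  0.494]
 [ 0.     0.     0.     1.   ]]
keeper_axis 0.79 [430. 144.] [0.598 0.169 0.17 ]
keeper_grip 0.9 [446.  46.] [0.606 0.266 0.17 ]
plug 0.97 [375. 207.] [0.566 0.059 0.047]
plug 0.75 [260. 241.] [0.376 0.001 0.047]
shaker 0.77 [381. 159.] [0.581 0.129 0.   ]
[0.714 0.226 0.045]
[ 0.657 -0.015  0.045]
[0.448 0.036 0.045]
[0.509 0.271 0.045]
```

View pics/w1.png

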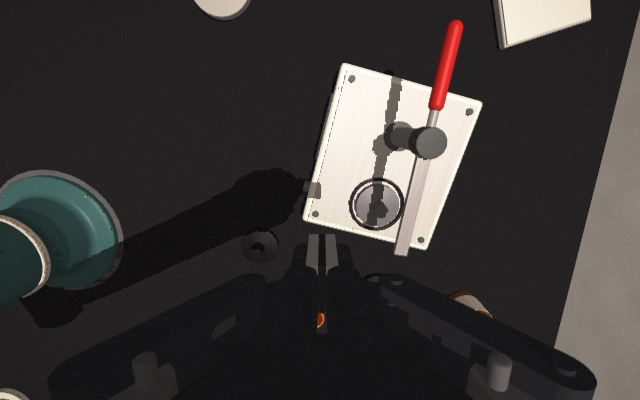

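The wrist view shows the handle from (437,105) to (456,25), the hub at about (430,142) and the bar end at (402,253). The platform corners are at (344,64), (481,102), (426,249) and (304,220), and the plug sits in the collar at (376,204).

Run:
```python
from h import *
for p in[(456,22),(437,107),(402,253),(430,142)]: print(ray("wrist",p,.17).round(3))
C=np.array([ray("wrist",p,.045) for p in[(344,64),(481,102),(426,249),(304,220)]]);print(C.round(3))
e=C[0]-C[3]+C[1]-C[2];th=np.arctan2(e[1],e[0]);c=C.mean(0);d=np.array([np.cos(th),np.sin(th)]);
print(np.degrees(th),c,"axis",c[:2]+.045*d,"seat",c[:2]-.065*d)
print("collar",ray("wrist",(376,204),.051))
```

```text
[0.613 0.288 0.17 ]
[0.603 0.208 0.17 ]
[0.577 0.038 0.17 ]
[0.599 0.171 0.17 ]
[[ 0.512  0.271  0.045]
 [ 0.714  0.219  0.045]
 [ 0.655 -0.016  0.045]
 [ 0.451  0.037  0.045]]
75.53384463167762 [0.58284371 0.12763753 0.045     ] axis [0.59408507 0.17121082] seat [0.56660618 0.06469833]
collar [0.56580625 0.06532813 0.051     ]
```

Request:
carry_out(targets=[0, 3.5, 2.3, 0, 0, 0, 7, 4.6, 0, 0, 0, 10.5, 7, 0, 0, 0, 14, 9.2, 0, 0, 0, 17.6, 11.5, 0, 0, 0, 17.6, 11.5, -4, 0, 0, 17.6, 11.5, -8, 0, 0, 17.6, 11.5, -12, 0, 0, 17.6, 11.5, -16, 0, 0, 17.6, 11.5, -20, 0, 0, 17.6, 11.5, -20, 0])

```text
t: 4.63
ee_pos: [0.6508, 0.2409, 0.142]
orientation: [0.709, 0.706, -0.007, -0.003]
ft_force: [-1.0, -0.7, -2.0]
gripper_width: -0.0
grip_force: 0.0
```

Run:
```python
from h import *
s=ctrl.get_state();print(s["ee_pos"])
a=np.array([.595,.171])
for f in range(75,171,8):
    r=np.radians(f);p=a+.085*np.array([np.cos(r),np.sin(r)])+.0225*np.array([np.sin(r),-np.cos(r)])
    print(f,((p-s["ee_pos"][:2])*100).round(1))
```

```text
[0.65080528 0.24086222 0.14200447]
75 [-1.2  0.6]
83 [-2.3  1.2]
91 [-3.5  1.6]
99 [-4.7  1.8]
107 [-5.9  1.8]
115 [-7.1  1.7]
123 [-8.3  1.4]
131 [-9.5  0.9]
139 [-10.5   0.3]
147 [-11.5  -0.5]
155 [-12.3  -1.4]
163 [-13.1  -2.3]
```

Request:
carry_out(targets=[0, -1.6, 0.1, 0, 0, 0, -2.7, 0.7, 0, 0, 0, -3.9, 1.1, 0, 0, 0, -5.1, 1.3, 0, 0, 0, -6.3, 1.3, 0, 0, 0, -7.5, 1.2, 0, 0, 0, -8.7, 0.9, 0, 0, 0, -9.9, 0.4, 0, 0, 0, -10.9, -0.2, 0, 0, 0, -11.9, -1, 0, 0, 0, -12.7, -1.9, 0, 0, 0, -13.3, -2.6, 0, 0])

```text
t: 5.63
ee_pos: [0.5248, 0.2203, 0.155]
orientation: [0.708, 0.706, 0.004, 0.002]
ft_force: [4.8, 3.6, -2.4]
gripper_width: -0.0003
grip_force: 2.3
```

Run:
```python
from h import *
shot("wrist","w2")
for n,z in dict(keeper_axis=.17,keeper_grip=.17).items():
  for cam in("wrist","top"):
    if cam=="top" and n=="keeper_axis": shot("top","t2")
    for q in models.mark_of(cam,n)[:2]: print(cam,n,round(q["conf"],2),np.round(q["location"],0),np.round(ray(cam,q["location"],z),3))
s=ctrl.get_state();print(s["ee_pos"],s["ft_force"])
```

```text
top keeper_axis 0.72 [256. 165.] [0.593 0.18  0.17 ]
wrist keeper_grip 0.76 [282. 290.] [0.503 0.207 0.17 ]
top keeper_grip 0.85 [250. 194.] [0.507 0.196 0.17 ]
[0.52264425 0.21943537 0.1522232 ] [0.36772504 0.75655935 1.23963056]
```

Request:
carry_out(targets=[0, -0.1, -0.5, 0, 0, 0, -0.2, -0.8, 0, 0, 0, -0.3, -1.1, 0, 0, 0, -0.3, -1.4, 0, 0, 0, -0.3, -1.4, 0, 0])

```text
t: 6.35
ee_pos: [0.5202, 0.2127, 0.1525]
orientation: [0.707, 0.707, 0.007, -0.003]
ft_force: [3.8, 20.4, -5.4]
gripper_width: -0.0004
grip_force: 9.9
```

Request:
carry_out(targets=[0, 0, 2, 0, 0, 0, 0, 2, 4, 0, 0, 0, 2, 8, 0, 0, 0, 2, 12, 0, 5, 1, -2, 12, 0, 5, 2, -6, 12, 0, 5, 3.5, -10, 12, 0, 5, 4.7, -14, 12, 0, 5, 4.7, -14, 8, 0, 5, 4.7, -14, 4, 0, 5, 4.7, -14, 0, 0, 5, 4.7, -14, 0, 0])

```text
t: 7.35
ee_pos: [0.5604, 0.0618, 0.1435]
orientation: [0.709, 0.706, -0.006, -0.005]
ft_force: [-1.4, -0.9, -0.8]
gripper_width: 0.0503
grip_force: 0.0
```

Run:
```python
from h import *
shot("wrist","w3")
for cam in("wrist",):
    for n,z in dict(plug=.047,seat=.045).items():
        for q in models.mark_of(cam,n)[:2]: print(cam,n,round(q["conf"],2),np.round(q["location"],0),np.round(ray(cam,q["location"],z),3))
s=ctrl.get_state();print(s["ee_pos"],s["ft_force"],s["gripper_width"])
```

```text
wrist plug 0.89 [146. 261.] [0.401 0.005 0.047]
wrist plug 0.77 [328. 194.] [0.571 0.068 0.047]
[0.56692642 0.06494357 0.1525672 ] [0.12107868 0.6330735  0.98336938] 0.04990932421811057
```

View pics/w3.png

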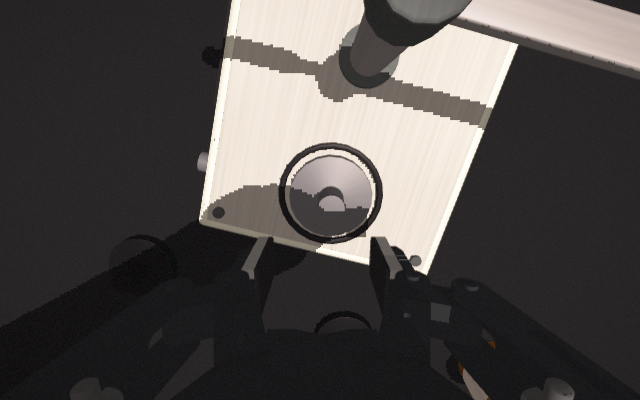

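The lever is open and the bar is swung aside at upper right. The plug's knob, at (330,195), lies on the jaw's centre line. I go down and grasp it.

Request:
carry_out(targets=[5, 0.2, 0.2, -3, 0, 5, 0.2, 0.2, -6, 0, 5, 0.2, 0.2, -8.5, 0, 5, 0.2, 0.2, -8.5, 0, 5, 0.2, 0.2, -8.5, 0, 1, 0.2, 0.2, -8.5, 0, 1, 0.2, 0.2, -8.5, 0, 1, 0.2, 0.2, -8.5, 0, 1, 0.2, 0.2, -8.5, 0, 1, 0.2, 0.2, -8.5, 0, 1, 0.2, 0.2, -7, 0, 1, 0.2, 0.2, -5, 0])

```text
t: 8.5
ee_pos: [0.5678, 0.0665, 0.1018]
orientation: [0.708, 0.706, -0.001, -0.0]
ft_force: [0.6, -0.4, -1.2]
gripper_width: 0.0177
grip_force: 59.0
```

Request:
carry_out(targets=[1, 0, 0, 4, 0, 1, 0, 0, 8, 0, 1, 0, -3, 12, 0, 1, 0, -7, 15, 0, 1, 0, -11, 15, 0, 1, 0, -15, 15, 0, 1, 0, -19, 15, 0, 1, 0, -23, 15, 0, 1, 0, -27, 15, 0, 1, 0, -30, 15, 0, 1, 0, -30, 15, 0])

```text
t: 9.42
ee_pos: [0.5667, -0.244, 0.2519]
orientation: [0.713, 0.702, -0.002, 0.002]
ft_force: [-0.7, -0.6, -1.6]
gripper_width: 0.0175
grip_force: 59.0
```

Run:
```python
from h import *
im=shot("wrist","w4")
for n,z in dict(tray=0,cup1=0,cup3=0,cup4=0,plug=0).items():
        for q in models.mark_of("wrist",n)[:3]: print(n,round(q["conf"],2),np.round(q["location"],0),np.round(ray("wrist",q["location"],z),3))
s=ctrl.get_state();print(s["ee_pos"],s["ft_force"],s["gripper_width"])
```

```text
cup1 0.88 [252. 242.] [ 0.466 -0.34   0.   ]
cup1 0.63 [235.  73.] [ 0.461 -0.11   0.   ]
cup1 0.55 [238. 169.] [ 0.455 -0.231  0.   ]
cup3 0.88 [252. 242.] [ 0.467 -0.339  0.   ]
cup3 0.63 [235.  73.] [ 0.461 -0.109  0.   ]
cup3 0.55 [238. 169.] [ 0.455 -0.23   0.   ]
cup4 0.88 [252. 242.] [ 0.467 -0.338  0.   ]
cup4 0.63 [235.  73.] [ 0.461 -0.108  0.   ]
cup4 0.55 [238. 169.] [ 0.456 -0.23   0.   ]
plug 0.85 [330.  63.] [ 0.58  -0.096  0.   ]
plug 0.6 [318. 237.] [ 0.565 -0.331  0.   ]
[ 0.56881257 -0.23124682  0.25203273] [ 0.0413864   0.08891087 -0.81213399] 0.017629319230174634
```

View pics/w4.png

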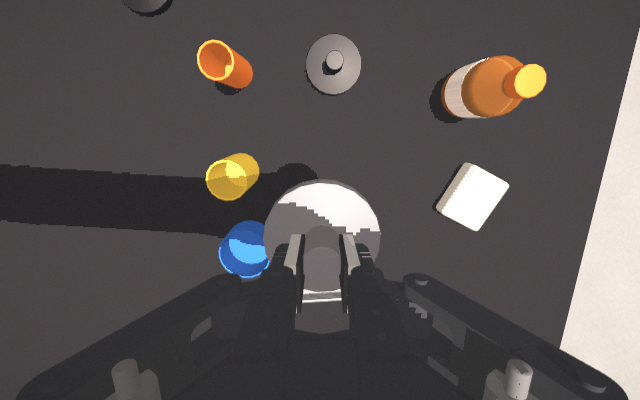

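The grey plug hangs level in the jaws, with the blue cup at (246,250), yellow at (232,178) and orange at (224,65). I place the plug in the tray centre.

Request:
carry_out(targets=[1, 0.4, -4, 0, 0, 1, 0.8, -8, 0, 0, 1, 1.2, -12, -4, 0, 1, 1.2, -13.9, -8, 0, 1, 1.2, -13.9, -12, 0, 1, 1.2, -13.9, -16, 0, 1, 1.2, -13.9, -19, 0, 1, 1.2, -13.9, -21, 0, 1, 1.2, -13.9, -22.2, 0, 1, 1.2, -13.9, -22.2, 0, 1, 1.2, -13.9, -22.2, 0])

```text
t: 10.63
ee_pos: [0.5817, -0.371, 0.0301]
orientation: [0.707, 0.707, 0.0, 0.0]
ft_force: [0.2, -0.7, -0.8]
gripper_width: 0.0177
grip_force: 61.5
```

Request:
carry_out(targets=[1, 0, 0, -0.3, 0, 1, 0, 0, -0.3, 0, 4, 0, 0, -0.3, 0, 4, 0, 0, -0.3, 0, 4, 0, 0, -0.3, 0, 4, 0, 0, -0.3, 0, 4, 0, 0, 3, 0, 4, 0, 0, 7, 0, 4, -3, 3, 11, 0, 8.5, -6, 7, 15, 0, 8.5, -9, 11, 17, 0, 8.5, -10, 11, 17, 0])

```text
t: 11.63
ee_pos: [0.4898, -0.2695, 0.1947]
orientation: [0.708, 0.706, 0.001, 0.001]
ft_force: [-0.1, 0.1, 0.2]
gripper_width: 0.0745
grip_force: 0.0
```

Run:
```python
from h import *
print(ctrl.get_state()["ee_pos"])
im=shot("wrist","w5")
s=ctrl.get_state();print(s["ee_pos"],s["gripper_width"],s["qpos"])
```

```text
[ 0.48976724 -0.26953026  0.19469276]
[ 0.4855758  -0.26441078  0.19717808] 0.08104299602575514 [ 0.8833517   0.4114468  -0.55812633  1.84596345  0.2633521   0.95904203
  0.21180253]
```

View pics/w5.png

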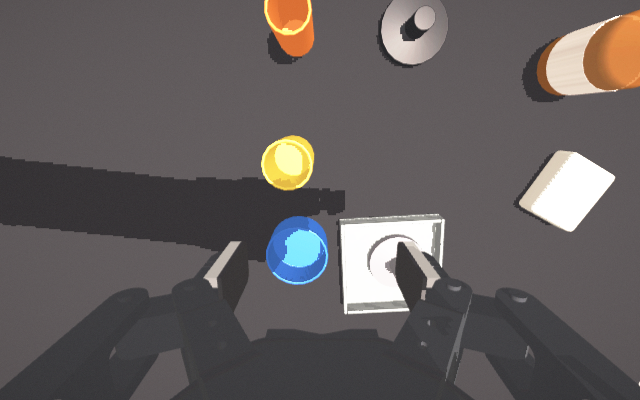

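The plug lies flat, knob up, in the tray at (397,262). The blue cup is at (298,250) and the yellow at (288,163). I fit cup positions by silhouette.

```bash
cat >> h.py <<'E'
from scipy.optimize import minimize
CUP={"blue":((100,120),35,.040,.07),"yellow":((22,33),24,.068,.048),"orange":((5,18),18.5,.082,.037)}
def fitcup(cam,im,col,x0,z0=0.0):
    (lo,hi),_,h,d=CUP[col];hsv=cv2.cvtColor(im,cv2.COLOR_BGR2HSV)
    m=cv2.inRange(hsv,(lo,110,50),(hi,255,255))
    r=d/2;a=np.linspace(0,2*np.pi,40)
    g=np.zeros_like(m);u,v=proj(cam,[x0[0],x0[1],z0+h/2]);cv2.circle(g,(int(u),int(v)),75,255,-1);m&=g
    def cost(p):
        P=[proj(cam,[p[0]+r*np.cos(t),p[1]+r*np.sin(t),z]) for t in a for z in(z0,z0+h)]
        k=np.zeros_like(m);cv2.fillConvexPoly(k,np.round(np.array(cv2.convexHull(np.float32(P)))[:,0]*16).astype(np.int32),255,shift=4)
        return 1-(k&m>0).sum()/max(1,((k|m)>0).sum())
    s=minimize(cost,x0,method="Nelder-Mead",options=dict(initial_simplex=[x0,[x0[0]+.02,x0[1]],[x0[0],x0[1]+.02]],xatol=3e-4))
    return s.x.round(4),round(1-s.fun,3)
E
python3 - <<'E'
from h import *
im=cv2.imread("pics/w5.png")
for c,x in dict(blue=[.462,-.342],yellow=[.456,-.24],orange=[.46,-.118]).items(): print(c,fitcup("wrist",im,c,x))
E
```

```text
Traceback (most recent call last):
  File "h.py", line 24, in fitcup
    s=minimize(cost,x0,method="Nelder-Mead",options=dict(initial_simplex=[x0,[x0[0]+.02,x0[1]],[x0[0],x0[1]+.02]],xatol=3e-4))
  File "h.py", line 21, in cost
    P=[proj(cam,[p[0]+r*np.cos(t),p[1]+r*np.sin(t),z]) for t in a for z in(z0,z0+h)]
       ~~~~^^^^^^^^^^^^^^^^^^^^^^^^^^^^^^^^^^^^^^^^^^^
  File "h.py", line 9, in proj
    c=imaging.calibration(cam);K=np.array(c["K"]);T=np.array(c["camera_from_world"])
ValueError: time passes only in moves, steps and waits
```

```bash
sed -i 's/c=imaging.calibration(cam);/c=cal(cam);/' h.py; sed -i '2a C={}\ndef cal(cam):\n    if cam not in C: C[cam]=imaging.calibration(cam)\n    return C[cam]' h.py
sed -i 's/im=imaging.read_camera(cam);cv2/C.pop(cam,None);cal(cam);im=imaging.read_camera(cam);cv2/' h.py
python3 - <<'E'
from h import *
im=cv2.imread("pics/w5.png")
for c,x in dict(blue=[.462,-.342],yellow=[.456,-.24],orange=[.46,-.118]).items(): print(c,fitcup("wrist",im,c,x))
print(ctrl.get_state()["ee_pos"])
E
```

```text
blue (array([ 0.4571, -0.3471]), np.float64(0.639))
yellow (array([ 0.4524, -0.2389]), np.float64(0.561))
orange (array([ 0.4582, -0.114 ]), np.float64(0.852))
[ 0.4855758  -0.26441078  0.19717808]
```

```bash
sed -i 's/(lo,110,50),(hi,255,255)/(lo,100,30),(hi,255,255)/; s/(22,33)/(19,35)/; s/(100,120)/(95,125)/' h.py
python3 - <<'E'
from h import *
im=shot("wrist","w6")
hsv=cv2.cvtColor(im,cv2.COLOR_BGR2HSV)
for p in[(298,250),(270,252),(325,240),(300,280),(288,163),(268,170),(308,150)]: print(p,hsv[p[1],p[0]])
for c,x in dict(blue=[.462,-.342],yellow=[.456,-.24],orange=[.46,-.118]).items(): print(c,fitcup("wrist",im,c,x))
print(ctrl.get_state()["ee_pos"])
E
```

```text
(298, 250) [ 95 126 255]
(270, 252) [112  60  76]
(325, 240) [109 177 221]
(300, 280) [109 173 209]
(288, 163) [ 30  71 255]
(268, 170) [ 30  79 255]
(308, 150) [ 30 138 255]
blue (array([ 0.4621, -0.3507]), np.float64(0.93))
yellow (array([ 0.4576, -0.2434]), np.float64(0.619))
orange (array([ 0.4639, -0.1196]), np.float64(0.825))
[ 0.48789417 -0.26728103  0.19628455]
```

Request:
carry_out(targets=[8.5, -0.5, -3, 0, -7, 8.5, -1, -6, 0, -14, 8.5, -1.9, -8.9, -2, -21, 8.5, -1.9, -8.9, -5, -28, 8.5, -1.9, -8.9, -9, -35, 8.5, -1.9, -8.9, -9, -42, 8.5, -1.9, -8.9, -9, -45, 8.5, -1.9, -8.9, -9, -45, 8.5, -1.9, -8.9, -9, -45, 8.5, -1.9, -8.9, -9, -45])

```text
t: 12.57
ee_pos: [0.471, -0.3604, 0.1034]
orientation: [0.924, 0.382, 0.0, 0.0]
ft_force: [-1.3, 0.3, -0.4]
gripper_width: 0.0851
grip_force: 0.0
```

```bash
sed -i 's/(lo,100,30)/(lo,65,30)/' h.py
python3 - <<'E'
from h import *
im=shot("wrist","w7")
for c,x in dict(blue=[.462,-.342],yellow=[.456,-.24]).items(): print(c,fitcup("wrist",im,c,x))
s=ctrl.get_state();print(s["ee_pos"],s["orientation"])
E
```

```text
blue (array([ 0.4616, -0.3504]), np.float64(0.99))
yellow (array([ 0.4575, -0.2435]), np.float64(0.984))
[ 0.47096502 -0.36040784  0.10352983] [9.24240681e-01 3.81810056e-01 2.55473017e-04 4.23856539e-04]
```

Request:
carry_out(targets=[8.5, -0.9, 1, 0, 0, 8.5, -0.9, 1, -1, 0, 8.5, -0.9, 1, -3, 0, 8.5, -0.9, 1, -3, 0, 8.5, -0.9, 1, -3, 0, 8.5, -0.9, 1, -3, 0])

```text
t: 13.12
ee_pos: [0.462, -0.3504, 0.0734]
orientation: [0.924, 0.381, 0.0, 0.0]
ft_force: [0.3, -0.1, -1.2]
gripper_width: 0.0851
grip_force: 0.0
```

Request:
carry_out(targets=[8.5, 0, 0, -3, 0, 8.5, 0, 0, -6, 0, 8.5, 0, 0, -6, 0, 8.5, 0, 0, -6, 0, 6, 0, 0, -6, 0, 6, 0, 0, -6, 0, 6, 0, 0, -6, 0, 6, 0, 0, -6, 0, 6, 0, 0, -4, 0, 6, 0, 0, 0, 0, 6, 0, 0, 4, 0, 6, 0, 0, 6, 0])

```text
t: 14.12
ee_pos: [0.4641, -0.3515, 0.1393]
orientation: [0.924, 0.381, 0.002, 0.004]
ft_force: [1.2, -0.2, -0.4]
gripper_width: 0.068
grip_force: 68.4
```

Request:
carry_out(targets=[6, 0, 0, 4, 0, 6, 0.5, 3, 7, 0, 6, 1.5, 7, 7, 0, 6, 2.5, 11, 7, 0, 6, 3.5, 15, 7, 0, 6, 4.5, 19, 7, 0, 6, 5.5, 23, 7, 0, 6, 6.5, 27, 7, 0, 6, 7.5, 30.5, 7, 0, 6, 8.5, 34.5, 7, 0, 6, 9.5, 38, 7, 0, 6, 10.4, 41.5, 7, 0])

```text
t: 15.12
ee_pos: [0.5664, 0.067, 0.205]
orientation: [0.924, 0.382, 0.001, 0.001]
ft_force: [-0.0, -0.2, -1.1]
gripper_width: 0.0683
grip_force: 68.3
```

Request:
carry_out(targets=[6, 0, 0, -4, 0, 6, 0, 0, -8, 0, 6, 0, 0, -8, 0, 6, 0, 0, -8, 0, 6, 0, 0, -8, 0, 6, 0, 0, -8, 0])

```text
t: 15.62
ee_pos: [0.5676, 0.0647, 0.1262]
orientation: [0.925, 0.381, 0.002, 0.001]
ft_force: [0.4, -0.4, -1.0]
gripper_width: 0.0686
grip_force: 68.9
```

Run:
```python
from h import *
im=shot("wrist","w8")
s=ctrl.get_state();print(s["ee_pos"])
print(fitcup("wrist",im,"blue",[.566,.065],s["ee_pos"][2]-.0134))
for n in("seat",):
    for q in models.mark_of("wrist",n)[:2]: print(n,round(q["conf"],2),np.round(q["location"],0),np.round(ray("wrist",q["location"],.045),3))
```

```text
[0.56747508 0.06463289 0.12599382]
(array([0.5672, 0.0644]), np.float64(0.872))
```

View pics/w8.png

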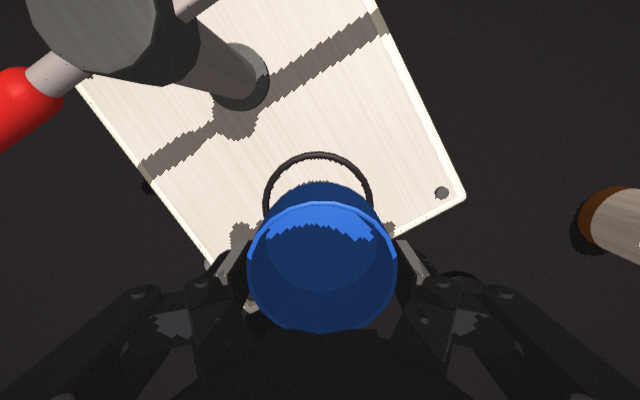

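Run:
```python
from h import *
from scipy.optimize import least_squares
a=np.linspace(0,2*np.pi,120)
def f(p):
    P=np.array([proj("wrist",[p[0]+.044*np.cos(t),p[1]+.044*np.sin(t),.051]) for t in a])
    return [P[:,0].min()-263,P[:,0].max()-373.5,P[:,1].min()-152]
r=least_squares(f,[.566,.065],diff_step=1e-3);print(r.x,r.fun,ctrl.get_state()["ee_pos"])
```

```text
[0.5657109  0.06616222] [-1.09311721  1.09639222  0.10531549] [0.56721201 0.06458284 0.12563754]
```

Request:
carry_out(targets=[6, -0.2, 0.1, -2, 0, 6, -0.2, 0.1, -4, 0, 6, -0.2, 0.1, -5, 0, 6, -0.2, 0.1, -6, 0, 6, -0.2, 0.1, -6.6, 0, 6, -0.2, 0.1, -6.6, 0, 6, -0.2, 0.1, -6.6, 0])

```text
t: 16.3
ee_pos: [0.564, 0.0656, 0.0608]
orientation: [0.925, 0.381, -0.0, 0.001]
ft_force: [-10.6, -3.0, 23.8]
gripper_width: 0.0685
grip_force: 71.5
```

Request:
carry_out(targets=[7, 0, 0, 0, 0, 8, 0, 0, 0, 0, 8.5, 0, 0, 0, 0, 8.5, 0, 0, 0, 0, 8.5, 0, 0, 2, 0, 8.5, 0, 0, 6, 0, 8.5, 0, 0, 10, 0, 8.5, 0, 0, 12, 0, 8.5, 0, 0, 12, 0, 8.5, 0, 0, 12, 0, 8.5, 0, 0, 12, 0])

```text
t: 17.22
ee_pos: [0.563, 0.0655, 0.1761]
orientation: [0.925, 0.381, -0.001, -0.0]
ft_force: [0.2, -0.6, -0.1]
gripper_width: 0.0846
grip_force: 0.0
```

Run:
```python
from h import *
im=shot("wrist","w9")
s=ctrl.get_state();print(s["ee_pos"])
for z in(.045,.051): print(z,fitcup("wrist",im,"blue",[.566,.065],z))
cv2.imwrite("pics/w9c.png",im[100:400,150:500])
```

```text
[0.56271843 0.0655339  0.17556604]
0.045 (array([0.564 , 0.0649]), np.float64(0.96))
0.051 (array([0.5647, 0.0661]), np.float64(0.916))
```

View pics/w9c.png

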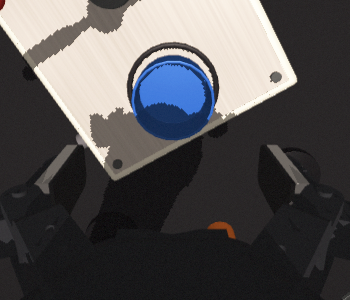

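The blue cup stands inside the collar, with the ring visible evenly around its base. Next is the yellow cup.

Request:
carry_out(targets=[8.5, -1, -3, 0, 0, 8.5, -2.3, -7, 0, 0, 8.5, -3.6, -11, 0, 0, 8.5, -5, -15, 0, 0, 8.5, -6.5, -19, 0, 0, 8.5, -8, -23, 0, 0, 8.5, -9.5, -27, 0, 0, 8.5, -10.5, -30.8, 0, 0, 8.5, -10.5, -30.8, -2, 0, 8.5, -10.5, -30.8, -2, 0, 8.5, -10.5, -30.8, -2, 0, 8.5, -10.5, -30.8, -2, 0])

```text
t: 18.27
ee_pos: [0.4589, -0.2405, 0.1566]
orientation: [0.924, 0.382, -0.0, -0.001]
ft_force: [-0.4, -0.1, 0.3]
gripper_width: 0.085
grip_force: 0.0
```

Run:
```python
from h import *
im=shot("wrist","w10")
s=ctrl.get_state();print(s["ee_pos"])
print(fitcup("wrist",im,"yellow",[.4575,-.2435]),fitcup("wrist",im,"orange",[.46,-.118]))
```

```text
[ 0.45941154 -0.24043429  0.15710832]
(array([ 0.4575, -0.2434]), np.float64(0.982)) (array([ 0.4648, -0.1217]), np.float64(0.824))
```

Request:
carry_out(targets=[8.5, -0.2, -0.3, -3, 0, 8.5, -0.2, -0.3, -7, 0, 8.5, -0.2, -0.3, -11.3, 0, 8.5, -0.2, -0.3, -11.3, 0, 8.5, -0.2, -0.3, -11.3, 0, 4, -0.2, -0.3, -11.3, 0, 4, -0.2, -0.3, -11.3, 0, 4, -0.2, -0.3, -11.3, 0, 4, -0.2, -0.3, -11.3, 0, 4, -0.2, -0.3, -11.3, 0, 4, -0.2, -0.3, -11.3, 0])

```text
t: 19.23
ee_pos: [0.4584, -0.2458, 0.0471]
orientation: [0.924, 0.381, 0.001, 0.002]
ft_force: [-2.3, 1.7, 10.1]
gripper_width: 0.0456
grip_force: 59.8
```

Request:
carry_out(targets=[4, 0, 0, 3, 0, 4, 0, 0, 7, 0, 4, 0, 0, 11, 0, 4, 0.5, 2, 14, 0, 4, 1.8, 6, 14, 0, 4, 3.1, 10, 14, 0, 4, 4.4, 14, 14, 0, 4, 5.7, 18, 14, 0, 4, 7, 22, 14, 0, 4, 8.3, 26, 14, 0, 4, 9.6, 30, 14, 0, 4, 10.7, 30.8, 14, 0])

```text
t: 20.23
ee_pos: [0.5639, 0.0711, 0.1865]
orientation: [0.923, 0.385, 0.002, -0.001]
ft_force: [-0.2, 0.0, -0.1]
gripper_width: 0.0456
grip_force: 62.2
```

Request:
carry_out(targets=[4, 0, 0, -3, 0, 4, 0, 0, -3, 0, 4, 0, 0, -3, 0, 4, 0, 0, -3, 0])

```text
t: 20.57
ee_pos: [0.564, 0.0623, 0.1555]
orientation: [0.925, 0.381, 0.001, 0.0]
ft_force: [-0.0, -0.3, -0.6]
gripper_width: 0.0456
grip_force: 62.1
```

Run:
```python
from h import *
im=shot("wrist","w11")
s=ctrl.get_state();e=s["ee_pos"];print(e)
print(fitcup("wrist",im,"yellow",e[:2],e[2]-.0445),fitcup("wrist",im,"blue",[.564,.065],.045))
cv2.imwrite("pics/w11c.png",im)
```

```text
[0.56426792 0.06217298 0.15572705]
(array([0.5655, 0.0648]), np.float64(0.937)) (array([0.5641, 0.0651]), np.float64(0.414))
```

View pics/w11c.png

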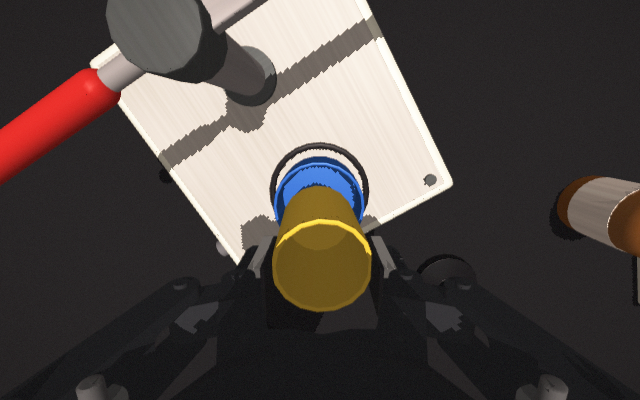

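The yellow cup hangs upright at (322,265), directly above the blue cup at (320,185). I lower it.

Request:
carry_out(targets=[4, 0, 0.1, -2, 0, 4, 0, 0.1, -4, 0, 4, 0, 0.1, -5, 0, 4, 0, 0.1, -5.5, 0, 4, 0, 0.1, -6, 0, 4, 0, 0.1, -6, 0, 4, 0, 0.1, -6, 0])

```text
t: 21.2
ee_pos: [0.5647, 0.0641, 0.0954]
orientation: [0.924, 0.381, 0.001, 0.0]
ft_force: [1.4, 0.0, 2.7]
gripper_width: 0.0456
grip_force: 62.5
```

Request:
carry_out(targets=[4, 0, 0, -0.1, 0, 5, 0, 0, -0.1, 0, 6, 0, 0, -0.1, 0, 7, 0, 0, 0, 0, 7, 0, 0, 2, 0, 7, 0, 0, 6, 0, 7, 0, 0, 10, 0, 7, 0, 0, 12, 0, 7, 0, 0, 12, 0, 7, 0, 0, 12, 0, 7, 0, 0, 12, 0])

```text
t: 22.12
ee_pos: [0.5629, 0.0634, 0.2131]
orientation: [0.925, 0.381, -0.001, -0.0]
ft_force: [-1.8, 0.5, -1.3]
gripper_width: 0.0704
grip_force: 0.0
```

Run:
```python
from h import *
im=shot("wrist","w12")
s=ctrl.get_state();e=s["ee_pos"];print(e)
for z in (.048,.055): print(fitcup("wrist",im,"yellow",[.565,.065],z))
cv2.imwrite("pics/w12c.png",im[100:400,150:500])
```

```text
[0.5626682  0.06344789 0.21258753]
(array([0.5643, 0.0666]), np.float64(0.939))
(array([0.5662, 0.0693]), np.float64(0.891))
```

View pics/w12c.png

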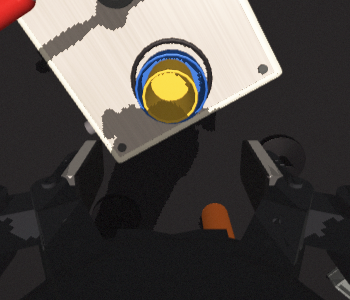

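Yellow stands in blue, in the collar. Next is the orange cup.

Request:
carry_out(targets=[7, -2, -3.5, 0, 0, 7, -4, -7, 0, 0, 7, -6, -10.5, 0, 0, 7, -8, -14, 0, 0, 7, -9.9, -17, 0, 0, 7, -9.9, -18.4, -3, 0, 7, -9.9, -18.4, -3, 0, 7, -9.9, -18.4, -3, 0, 7, -9.9, -18.4, -3, 0, 7, -9.9, -18.4, -3, 0])

```text
t: 23.0
ee_pos: [0.4655, -0.1185, 0.1844]
orientation: [0.924, 0.382, 0.0, -0.0]
ft_force: [-1.1, -0.1, 0.5]
gripper_width: 0.0701
grip_force: 0.0
```

Run:
```python
from h import *
im=shot("wrist","w13")
s=ctrl.get_state();print(s["ee_pos"])
hsv=cv2.cvtColor(im,cv2.COLOR_BGR2HSV);u,v=map(int,proj("wrist",[.464,-.12,.06]));print(u,v,hsv[v,u])
print(fitcup("wrist",im,"orange",[.464,-.12]))
```

```text
[ 0.46557654 -0.11861651  0.18454975]
321 195 [ 26 148 255]
(array([ 0.4641, -0.1199]), np.float64(0.785))
```

```bash
sed -i 's/(5,18)/(3,32)/' h.py
python3 - <<'E'
from h import *
print(fitcup("wrist",cv2.imread("pics/w13.png"),"orange",[.464,-.12]))
E
```

```text
(array([ 0.4642, -0.1202]), np.float64(0.987))
```

Request:
carry_out(targets=[7, -0.1, -0.2, -4, 0, 7, -0.1, -0.2, -8, 0, 7, -0.1, -0.2, -11.7, 0, 7, -0.1, -0.2, -11.7, 0, 7, -0.1, -0.2, -11.7, 0, 3, -0.1, -0.2, -11.7, 0, 3, -0.1, -0.2, -11.7, 0, 3, -0.1, -0.2, -11.7, 0, 3, -0.1, -0.2, -11.7, 0, 3, -0.1, -0.2, -11.7, 0, 3, -0.1, -0.2, -11.7, 0])

```text
t: 23.97
ee_pos: [0.4656, -0.1223, 0.07]
orientation: [0.924, 0.381, 0.002, 0.002]
ft_force: [0.0, 3.2, 10.1]
gripper_width: 0.035
grip_force: 58.8
```

Request:
carry_out(targets=[3, 0, 0, 3, 0, 3, 0, 0, 7, 0, 3, 0, 0, 11, 0, 3, 0, 0, 14, 0, 3, 2, 3.5, 14, 0, 3, 4, 7, 14, 0, 3, 6, 10.5, 14, 0, 3, 8, 14, 14, 0, 3, 10, 18.3, 14, 0, 3, 10, 18.5, 14, 0, 3, 10, 18.5, 14, 0, 3, 10, 18.5, 14, 0])

```text
t: 24.97
ee_pos: [0.5636, 0.0629, 0.2081]
orientation: [0.924, 0.382, 0.0, 0.001]
ft_force: [0.5, -0.1, -0.9]
gripper_width: 0.0349
grip_force: 60.3
```

Run:
```python
from h import *
im=shot("wrist","w14")
s=ctrl.get_state();e=s["ee_pos"];print(e,s["gripper_width"])
print(fitcup("wrist",im,"orange",e[:2],e[2]-.067))
```

```text
[0.56344749 0.06159245 0.20784443] 0.034774839412956234
(array([0.565 , 0.0652]), np.float64(0.805))
```

View pics/w14.png

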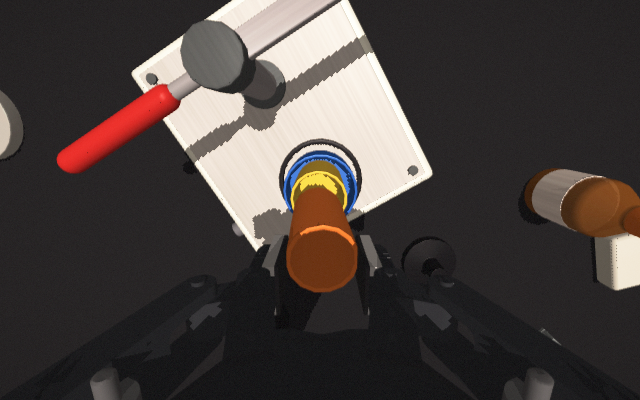

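The orange cup hangs at (322,260) over the yellow cup at (320,185). The clearance is only 3 mm, so I refine both positions in this one image.

```bash
cat > fit2.py <<'E'
from h import *
def hull(x,y,r,z0,z1):
    a=np.linspace(0,2*np.pi,60)
    P=[proj("wrist",[x+r*np.cos(t),y+r*np.sin(t),z]) for t in a for z in(z0,z1)]
    k=np.zeros((400,640),np.uint8);cv2.fillConvexPoly(k,np.round(cv2.convexHull(np.float32(P))[:,0]*16).astype(np.int32),255,shift=4);return k>0
def fit(m,x0,r,z0,z1,ign):
    def cost(p):
        k=hull(p[0],p[1],r,z0,z1)&~ign;return 1-(k&m).sum()/((k|m).sum())
    s=minimize(cost,x0,method="Nelder-Mead",options=dict(initial_simplex=[x0,[x0[0]+.01,x0[1]],[x0[0],x0[1]+.01]],xatol=2e-4))
    return s.x.round(4),round(1-s.fun,3)
def both(name,zo):
    im=cv2.imread("pics/"+name+".png");h=cv2.cvtColor(im,cv2.COLOR_BGR2HSV)
    g=np.zeros((400,640),np.uint8);cv2.circle(g,(320,220),85,255,-1)
    om=(cv2.inRange(h,(3,90,40),(18,255,255))&g)>0
    ym=(cv2.inRange(h,(20,65,30),(36,255,255))&g)>0
    no=np.zeros((400,640),bool)
    e=ctrl.get_state()["ee_pos"]
    o=fit(om,[.565,.065],.0185,zo,zo+.082,no)
    ig=cv2.dilate((om|hull(*o[0],.0185,zo,zo+.082)).astype(np.uint8),np.ones((5,5)))>0
    print("tcp",e,"orange",o,"yellow",fit(ym&~ig,[.565,.066],.024,.048,.116,ig))
    bm=(cv2.inRange(h,(95,65,30),(125,255,255))&g)>0
    ig2=ig|(cv2.dilate(ym.astype(np.uint8),np.ones((5,5)))>0)
    print("blue",fit(bm&~ig2,[.565,.066],.035,.045,.085,ig2))
E
python3 - <<'E'
from fit2 import *
z=ctrl.get_state()["ee_pos"][2]
both("w14",z-.070);both("w14",z-.067)
E
```

```text
tcp [0.56344749 0.06159245 0.20784443] orange (array([0.5635, 0.0626]), np.float64(0.943)) yellow (array([0.5627, 0.0644]), np.float64(0.969))
blue (array([0.5632, 0.063 ]), np.float64(0.941))
tcp [0.56344749 0.06159245 0.20784443] orange (array([0.5646, 0.0638]), np.float64(0.928)) yellow (array([0.5627, 0.0644]), np.float64(0.97))
blue (array([0.5632, 0.063 ]), np.float64(0.94))
```

Request:
carry_out(targets=[3, -0.1, 0.1, -0.5, 0, 3, -0.1, 0.1, -1, 0, 3, -0.1, 0.1, -1, 0, 3, -0.1, 0.1, -1, 0, 3, -0.1, 0.1, -1, 0])

```text
t: 25.43
ee_pos: [0.5626, 0.0633, 0.197]
orientation: [0.925, 0.381, -0.0, 0.0]
ft_force: [1.0, 0.0, -1.0]
gripper_width: 0.0351
grip_force: 60.3
```

Run:
```python
from fit2 import *
shot("wrist","w15")
z=ctrl.get_state()["ee_pos"][2]
both("w15",z-.070);both("w15",z-.068)
```

```text
tcp [0.56267142 0.06352657 0.19708065] orange (array([0.5627, 0.0642]), np.float64(0.941)) yellow (array([0.5629, 0.0657]), np.float64(0.972))
blue (array([0.5636, 0.0643]), np.float64(0.936))
tcp [0.56267142 0.06352657 0.19708065] orange (array([0.5635, 0.0652]), np.float64(0.932)) yellow (array([0.5629, 0.0657]), np.float64(0.972))
blue (array([0.5636, 0.0643]), np.float64(0.937))
```

Request:
carry_out(targets=[3, 0, 0.1, 0, 0, 3, 0, 0.1, -1, 0, 3, 0, 0.1, -2, 0, 3, 0, 0.1, -3, 0, 3, 0, 0.1, -3, 0, 3, 0, 0.1, -3, 0])

```text
t: 25.98
ee_pos: [0.5619, 0.0648, 0.1657]
orientation: [0.924, 0.381, -0.001, -0.0]
ft_force: [-0.3, 0.4, -1.0]
gripper_width: 0.0347
grip_force: 60.3
```

Inside with no contact force. I continue down.

Request:
carry_out(targets=[3, 0, 0, -1.5, 0, 3, 0, 0, -3, 0, 3, 0, 0, -3.8, 0, 3, 0, 0, -4.3, 0, 3, 0, 0, -4.5, 0, 3, 0, 0, -4.5, 0, 3, 0, 0, -4.5, 0])

```text
t: 26.57
ee_pos: [0.5628, 0.0651, 0.1225]
orientation: [0.924, 0.381, 0.0, 0.0]
ft_force: [-0.9, 0.0, -0.4]
gripper_width: 0.0345
grip_force: 60.3
```

Request:
carry_out(targets=[3, 0, 0, -0.2, 0, 3, 0, 0, -0.2, 0, 4, 0, 0, -0.2, 0, 5, 0, 0, -0.2, 0, 6, 0, 0, -0.2, 0, 6, 0, 0, 2, 0, 6, 0, 0, 6, 0, 6, 0, 0, 10, 0, 6, 0, 0, 12, 0, 6, 0, 0, 12, 0, 6, 0, 0, 12, 0, 6, 0, 0, 12, 0])

```text
t: 27.57
ee_pos: [0.562, 0.0645, 0.2412]
orientation: [0.925, 0.381, -0.001, -0.0]
ft_force: [-0.6, 0.2, -0.1]
gripper_width: 0.0599
grip_force: 0.0
```

Run:
```python
from h import *
im=shot("wrist","w16");t=shot("side","s16")
print(ctrl.get_state()["ee_pos"],ctrl.get_state()["ft_force"])
for z in(.048,.051,.056): print(z,fitcup("side",t,"orange",[.564,.065],z))
a=cv2.resize(im[60:300,180:460],(560,480));b=cv2.resize(t[170:290,200:330],None,fx=2,fy=2)
c=np.zeros((480,800,3),np.uint8);c[:,:540]=a[:,:540];c[:240,540:]=b[:,:260];cv2.imwrite("pics/c16.png",c)
```

```text
[0.56175398 0.06455369 0.24051338] [ 0.21034627 -0.12666884 -0.43087486]
0.048 (array([0.5636, 0.0672]), np.float64(0.445))
0.051 (array([0.5642, 0.0668]), np.float64(0.443))
0.056 (array([0.5582, 0.0725]), np.float64(0.446))
```

View pics/c16.png

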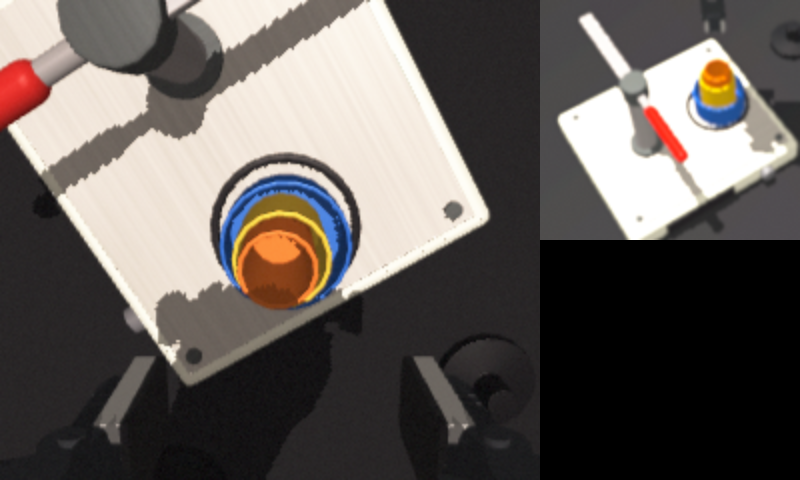

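All three cups are nested and upright in the collar. I close the fingers and move to the near side of the handle.

Request:
carry_out(targets=[0, -2.5, 2, 2, 0, 0, -4.5, 4.5, 2, 0, 0, -6.5, 7, 2, 0, 0, -6.5, 7.5, 2, 0, 0, -6.5, 7.5, 0, 0, 0, -6.5, 7.5, -3, 0, 0, -6.5, 7.5, -6, 0, 0, -6.5, 7.5, -9, 0, 0, -6.5, 7.5, -9, 0, 0, -6.5, 7.5, -9, 0, 0, -6.5, 7.5, -9, 0])

```text
t: 28.58
ee_pos: [0.4983, 0.1403, 0.1529]
orientation: [0.924, 0.381, 0.0, -0.0]
ft_force: [0.7, 0.2, -0.0]
gripper_width: 0.0
grip_force: 0.0
```

Run:
```python
from h import *
s=ctrl.get_state();print(s["ee_pos"])
a=np.array([.595,.171])
for f in range(165,74,-9):
    r=np.radians(f);p=a+.085*np.array([np.cos(r),np.sin(r)])-.0225*np.array([np.sin(r),-np.cos(r)])
    print(f,((p-s["ee_pos"][:2])*100).round(1))
```

```text
[0.49830246 0.14031091 0.1528556 ]
165 [0.9 3.1]
156 [1.  4.5]
147 [1.3 5.8]
138 [1.8 7.1]
129 [2.6 8.3]
120 [3.5 9.3]
111 [ 4.5 10.2]
102 [ 5.7 10.9]
93 [ 7.  11.4]
84 [ 8.3 11.8]
75 [ 9.7 11.9]
```

Request:
carry_out(targets=[0, 0.5, 1.5, 0, 0, 0, 0.9, 3.1, 0, 0, 0, 1, 4.5, 0, 0, 0, 1.3, 5.8, 0, 0, 0, 1.8, 7.1, 0, 0, 0, 2.6, 8.3, 0, 0, 0, 3.5, 9.3, 0, 0, 0, 4.5, 10.2, 0, 0, 0, 5.7, 10.9, 0, 0, 0, 7, 11.4, 0, 0, 0, 8.3, 11.8, 0, 0, 0, 9, 11.8, 0, 0])

```text
t: 29.58
ee_pos: [0.5877, 0.258, 0.1533]
orientation: [0.925, 0.381, -0.001, 0.0]
ft_force: [-5.4, -2.9, 0.6]
gripper_width: 0.0002
grip_force: 2.3
```

Request:
carry_out(targets=[0, 0.5, 0, 0, 0, 0, 1, 0, 0, 0, 0, 1.3, 0, 0, 0, 0, 1.6, -0.1, 0, 0, 0, 1.6, -0.1, 0, 0])

```text
t: 30.0
ee_pos: [0.5939, 0.2575, 0.1528]
orientation: [0.924, 0.382, -0.01, -0.001]
ft_force: [-28.9, -6.2, 15.3]
gripper_width: 0.0001
grip_force: 13.7
```

At the stop (29 N). I back off, rise and check.

Request:
carry_out(targets=[0, -2, 0, 0, 0, 0, -4, 0, 0, 0, 0, -4, 0, 4, 0, 0, -5, 0, 8, 0, 0, -7, 0, 12, 0, 0, -10, 0, 16, 0, 0, -13, 0, 20, 0, 0, -13, 0, 20, 0, 0, -13, 0, 20, 0])

```text
t: 30.75
ee_pos: [0.4729, 0.2598, 0.3589]
orientation: [0.924, 0.383, 0.006, 0.0]
ft_force: [0.7, -0.6, 0.6]
gripper_width: -0.0
grip_force: 0.0
```

Run:
```python
from h import *
im=shot("wrist","w17");t=shot("side","s17")
for n in("keeper_axis","keeper_grip"):
    for q in models.mark_of("wrist",n)[:1]: print(n,round(q["conf"],2),np.round(ray("wrist",q["location"],.17),3))
print(ctrl.get_state()["ee_pos"])
cv2.imwrite("pics/c17.png",np.hstack([cv2.resize(im,(560,350)),cv2.resize(t[150:325,200:320],(240,350))]))
```

```text
keeper_axis 0.7 [0.596 0.175 0.17 ]
keeper_grip 0.94 [0.619 0.264 0.17 ]
[0.47418438 0.25624285 0.35155845]
```

View pics/c17.png

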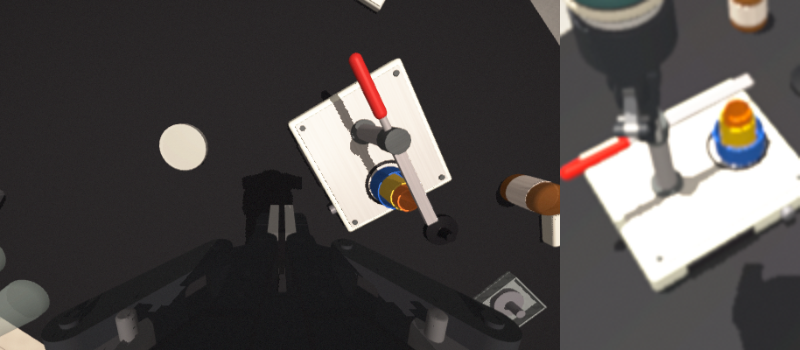

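The lever is locked (handle at about 75.5°, along the platform's axis) with the bar over the upright nest. The plug lies in the tray, and the arm is clear of everything.

```bash
python3 -c "
from cell import ctrl
print(ctrl.sign_off())"
```

```text
the job is handed in; nothing more can be done
None
```

I finished the job and handed it in: the grey plug lies knob up in the tray, the blue, yellow and orange cups (the only ones there) stand nested in the collar, and the lever is back at its locked stop with the bar over them.

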